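Hold a posted lens slantwise over the inspection lamp

TASK

Inspect the lens for dust: first turn the inspection lamp's dimmer knob until its white pointer points at the green mark. Then take the lens mount by its orange tab, draw it up out of its post holder and hold it over the middle of the lit window, the glass about 12 cm above the window and tipped so that the optical axis stands 45 degrees from vertical, held by the gripper alone and touching nothing else. Finish while still holding it there; never touch the glass, and leave the dimmer setting and everything else as it is.

Things in the scene. Friction and masses are not known exactly. Their poses are not given: they have to be found in the camera images.
- lens: Lens to inspect: ORANGE tab, clear glass, 100-200 g. Origin: centre of post foot; z up the post, x the optical axis (roughly along rail). Post 12 mm dia., z 0-75 mm; black frame 50 wide (y) x 14 thick (x), z 75-125; orange grip tab 14 thick (x) x 26 wide (y), z 125-156, to be gripped across the 14 mm from above. Stands loose in either holder, foot 42 mm below its mouth.
- lens_glass: The clear round glass of the lens, 34 mm diameter, 6 mm thick, recessed in the frame. Origin at its centre, 100 mm above the foot of the post; axes as lens, so x is the optical axis.
- filter: Bystander: a mount of the same shape and size as the lens mount, but with a GREY tab and dark blue glass, standing in the other holder of the rail. Origin at the foot of its post, z up.
- rail: Fixed black rail 240 x 45 x 12 mm, roughly along world y. Origin under its centre, x along its length, z up. It carries two square black post holders (34 x 34 mm, tops 62 mm above the table) at x = -70 and +70 mm, each with an upright round hole 13.5 mm wide, 42 mm deep; their small thumbscrews are loose and need no turning.
- lamp: Fixed grey inspection lamp, a box 130 (x) x 240 (y) x 50 mm (z). Origin under its centre, z up. On its top: the lit window, and the dimmer knob at x = 0, y = -70 mm.
- window (a point): Centre of the lit white window (100 x 100 mm) in the top of the lamp, 51 mm above the table; z up.
- knob_grip (a point): Point on the black dimmer knob's axis at gripping height, 87 mm above the table. The knob has an upright bar grip 42 mm long (along this point's x), 14 mm thick (y), 32 mm tall, its top 7 mm above this point. The white pointer line on top of the bar points along this point's -x. The point turns with the knob.
- knob (a joint): Angle of the dimmer knob in rad, 0 to 2.4, growing as it turns clockwise seen from above. It stays where it is left (light friction, 0.03 N m). It starts 0.6 to 1.5 rad short of the green mark, so it has to be turned clockwise.
- mark: The green mark at the dimmer's rim. Origin on the knob's axis at the lamp's top, z up; the mark lies 22 to 40 mm from the axis along this body's -x. The pointer is on the mark when the x axes of knob_grip and of this body agree.
- jar: Bystander: small closed jar with blue cap, 50 mm diameter, 45 mm tall, loose on the table. Origin under its centre.
- driver: Bystander: screwdriver with green handle, 160 mm long, lying loose on the table.
- lens_tab: The orange grip tab on top of the lens mount, 14 thick (x) x 26 wide (y) x 31 mm tall (z), the place to grip it. Origin at the centre of its underside, 125 mm above the post's foot; axes as lens.
Things that resemble listed ones, but are neither listed nor needed, are in the scene too. Leave any red or yellow look-alike of the lens alone.

How it is judged:
On the way, in this order (a step that is already met when the one before it is completed fails the run):
1. the dimmer's pointer is brought to rest on the green mark (within 0.14 rad) while the lens still stands in its holder (angle between the x axis of knob_grip and the x axis of mark, either way round below 0.14 rad and velocity of joint knob between -0.1 and 0.1 rad/s and z of lens in the frame of rail below 0.03 m), for 0.2 s.
2. the lens is drawn out until its post's foot is clear above the holder (z of lens in the frame of rail above 0.066 m and contact force between lens_tab and the fingers above 0.5 N), for 0.1 s.
At the end, for the whole second after the job is handed in: The pointer is still on the green mark (within 0.14 rad, 8 degrees). The gripper holds the lens still by its tab, touching neither lamp, rail nor filter, its glass centre within 35 mm sideways of the window's centre and 90 to 150 mm above the window, its optical axis 35 to 55 degrees from vertical (angle between the x axis of knob_grip and the x axis of mark, either way round below 0.14 rad and horizontal distance between lens_glass and window below 0.035 m and z of lens_glass in the frame of window between 0.09 and 0.15 m and angle between the x axis of lens_glass and the z axis of window, either way round between 0.611 and 0.96 rad and contact force between lens_tab and the fingers above 0.5 N and contact force between lens and lamp below 0.1 N and contact force between lens and rail below 0.1 N and contact force between lens and filter below 0.1 N and linear speed of lens below 0.03 m/s and angular speed of lens below 0.2 rad/s); the arm keeps its last pose, push and grip.
It fails at once if the glass is touched (contact force between lens_glass and anything else above 0.3 N).
It fails at once if the filter mount is moved by more than 15 mm (distance of filter from where it was at the start of the episode above 0.015 m).
It fails at once if the jar is moved by more than 20 mm (distance of jar from where it was at the start of the episode above 0.02 m).
It fails at once if the screwdriver is moved by more than 20 mm (distance of driver from where it was at the start of the episode above 0.02 m).
It also fails if it takes over 48 s, if anything falls off the work surface, if the arm or the gripper's body presses on something with over 40 N, if the wrist force passes 120 N, or if a joint passes its speed limit or range.

ROBOT

A 6-joint arm with a two-finger parallel gripper is mounted at the origin on the work surface. World frame = base frame: x ahead of the robot, y to its left, z up, the work surface at z = 0. Lengths are in m, angles in rad, forces in N, time in s.
With the tool pointing down it reaches from about 0.375 to 0.9 m from the base axis. Payload 3.1 kg.
Tool frame: the origin (TCP) lies between the finger pads; the fingertips stand 19 mm ahead of it and the grasp point (between the pads) is the TCP; z points along the fingers, y is the direction in which the jaws open and shut (so a half turn about z gives the same grasp; the last joint's range is limited). The gripper opens to 85 mm and grips with 20 to 120 N. Pads are 22 mm wide; open, the fingers measure 114 mm over their backs; the gripper's body (76 mm by 85 mm) begins 54 mm behind the grasp point. The pads swing forward as they close: fully open they stand 13 mm farther back than shut.
Start: joints at [1.087, 0.527, 1.433, -0, 1.181, -0.178], TCP at [0.188, 0.596, 0.25] pointing down, gripper open.
Joint ranges: [-3.08, 3.08], [-0.75, 2.2], [0.22, 2.44], [-1.43, 4.57], [0, 2.65], [-2.85, 2.85]. Speed limits (rad/s): [2.79, 2.79, 3.14, 3.14, 3.14, 3.14].

INTERFACE

Orientations are given as a rotation vector (axis times angle).
In Python, from plant import state, grab_frame, calibration, finish_job, find_in, silhouettes, mark_of gives the robot as it stands.
- The arm moves only by the tool carry_out, never from a script. Its argument "targets" is one flat list of numbers, 7 for each row, row after row: the finger opening in cm, from 0 to 8.54, then the shift along the tool's x, y, z in cm, then the turn, a rotation vector about the tool's x, y, z in rad. In form: [hand, tx, ty, tz, wx, wy, wz, hand, tx, ty, tz, wx, wy, wz, ...]. A call has 1 to 20 rows; each row shifts and turns the commanded pose from where the row before left it, along the tool's axes as they then stand; what a row does not reach is not made up. A row lasts 1/12 s, in which the tool goes at most 41.7 mm and 7.16 degrees, less where a joint would pass 70% of its speed; a pose out of reach is approached as far as the arm can. A call is refused whole if a number of a shift passes 4.17 or a number of a turn 0.125, either way. A call with a gripper value outside its range is refused whole. The fingers move at their own pace and stop on an object; "newtons" is the grip in N (left out, the last holds). Time passes only in rows, so rows that do not move let the fingers close. It gives the time, the measured TCP pose, the force and the opening at its end, in the units of the state.
- state(): the state, without advancing time (a new reading comes with each control period).
- grab_frame(name): name is "scene" or "top" or "wrist"; returns the picture (480x640x3 uint8, red, green, blue); there is no depth.
- calibration(name): a dict with "K" (3x3 intrinsics, pixels), "R" (3x3) and "t" (3): a world point X has camera coordinates R X + t. Camera axes: x right, y down, z forward; pixel columns grow to the right and rows downward; lengths in m; the calibration is good to about 2 mm. A picture is of the moment at which its call begins: read the wrist's pose just before it. calibration takes no time and is no camera call; for the wrist camera it gives the pose at the moment of the call.
- finish_job(): hands the job in, once; it reports no verdict.
Trained networks look in the newest picture that a camera, given by its name, has taken for a name from the list of things; names that differ only in an ending like _2 or _b are one class to them, and where a whole thing is asked for, a point or a joint stands for the part that bears it (a point fixed in the world has none). Each returns a list of dicts, best first, with "score" (0 to 1); they miss things now and then, are a little off and sometimes report something else, mostly with a low value. They report only what shows in the picture. A call takes as long as a camera call. They do not tell look-alikes from the thing itself.
- find_in(camera, thing): "uv" ([column, row] in pixels, amid what is visible of it).
- silhouettes(camera, thing): "pixels" (480x640 bool, what is visible of it) and "uv" ([column, row] in pixels, amid what is visible of it).
- mark_of(camera, thing): "uv" ([column, row] in pixels: a listed point, or the origin of a listed thing).
The state is a dict: "time": time; "joint_positions": joint angles; "joint_velocities": joint speeds; "effort": joint torques, N m; "tool_pos": TCP position; "tcp_rot": TCP orientation; "contact_force": force on the tool from outside, world axes, zero at the start; "ft_torque": the same for the moment, N m; "grip_width": opening from 0.0 (shut) to 1.0 (fully open).
Only numpy, scipy, OpenCV 4.12 (cv2) and the standard library are available. Lean on these libraries where they do the work, as an engineer would, in place of code of your own. Each camera call takes 0.05 s, during which the arm holds its last target.

## Working session

There is one attempt and no reset: what is moved stays moved. The work goes in short steps, Python scripts to look and compute and a tool call to move; the robot and the scene stay as the last step left them, time stands still between calls to the robot, and variables do not carry over. Pictures are saved under pics/ and viewed, and the job is handed in when it is done.

Besides the shell and the picture viewer there is one more tool, called after "Request:" by a JSON object that holds its "op" and its "data", one argument or row to a line. carry_out: Moves the arm, as the interface text tells. Its arguments: {"type":"object","properties":{"targets":{"type":"array"},"newtons":{"type":"number"}},"required":["targets"]}

```bash
ls; mkdir -p pics
python3 - <<'E'
from plant import *
import cv2
print(state())
for n in ['scene','top','wrist']:
    f=grab_frame(n); cv2.imwrite(f'pics/{n}0.png',f[:,:,::-1])
    c=calibration(n); print(n,c)
print(state()['time'])
E
```

```text
pics
{'time': 0.0, 'joint_positions': array([ 1.08749200e+00,  5.28471172e-01,  1.43390126e+00,  1.05790931e-05,
        1.18141142e+00, -1.78512408e-01]), 'joint_velocities': array([-0.00128078,  0.00217475,  0.00034498,  0.00077919, -0.00202541,
       -0.00050668]), 'effort': array([-6.50149905e-04, -4.42351127e+01, -1.78026867e+01, -3.79778794e-04,
        8.48813681e-03, -3.41989869e-05]), 'tool_pos': array([0.18721582, 0.59559095, 0.24933084]), 'tcp_rot': array([-0.47681151, -3.10446676,  0.00324946]), 'contact_force': array([ 0.15674631,  0.38778808, -0.61256837]), 'ft_torque': array([-0.02591025, -0.02451872,  0.02880567]), 'grip_width': 0.9984327067713499}
scene {'K': array([[461.97898166,   0.        , 324.08056406],
       [  0.        , 461.97898166, 246.20536504],
       [  0.        ,   0.        ,   1.        ]]), 'R': array([[-0.88014554,  0.47449649,  0.01403245],
       [ 0.39454715,  0.74764498, -0.53419054],
       [-0.26396283, -0.46462896, -0.84524763]]), 't': array([ 0.54084283, -0.16363056,  0.95707501])}
top {'K': array([[460.79203061,   0.        , 315.47520669],
       [  0.        , 460.79203061, 240.82946016],
       [  0.        ,   0.        ,   1.        ]]), 'R': array([[ 0.01051423, -0.99966391,  0.02369654],
       [-0.99005988, -0.01373125, -0.13997462],
       [ 0.14025295, -0.02198927, -0.9898715 ]]), 't': array([-0.04497056,  0.62829912,  0.75909359])}
wrist {'K': array([[363.49942634,   0.        , 323.20542268],
       [  0.        , 363.49942634, 239.96577255],
       [  0.        ,   0.        ,   1.        ]]), 'R': array([[ 0.29861831,  0.95437079, -0.00187019],
       [ 0.90219412, -0.28165231,  0.32667681],
       [ 0.31124406, -0.09923895, -0.94513426]]), 't': array([-0.62394261, -0.04353386,  0.38103058])}
0.15
```

View pics/scene0.png

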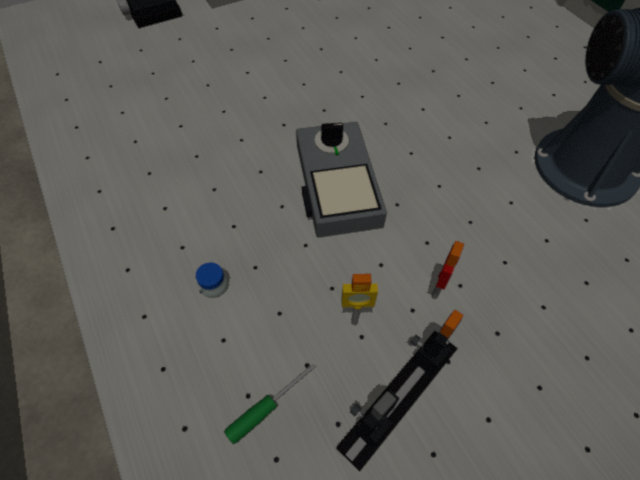

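View pics/top0.png

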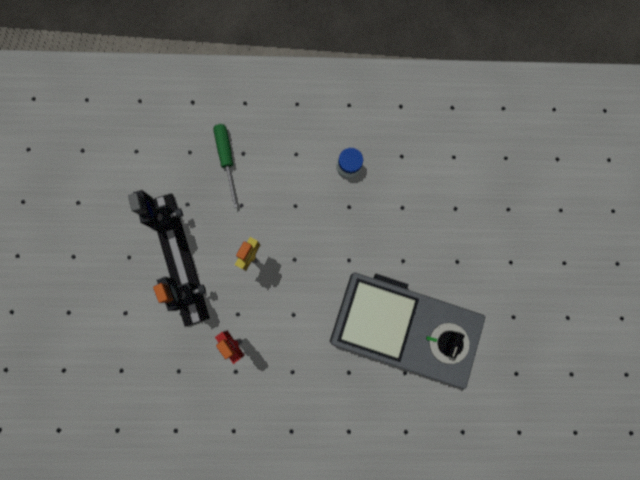

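View pics/wrist0.png

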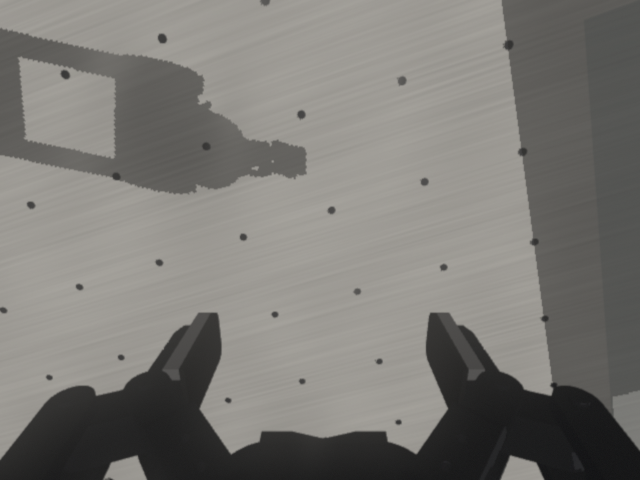

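The scene view shows the lamp with the knob at (332,133), the rail at (400,400) with the orange lens tab at (452,322), and the grey filter at (382,404). Red (445,275) and yellow (360,295) look-alikes stand nearby. In the top view the lens tab is at (163,292), the filter at (140,200), the knob at (451,344) and the green mark at (432,338). Next I'll measure.

```bash
cat > h.py <<'E'
import numpy as np, cv2
from plant import *
def ray(cal,uv):
    d=np.linalg.inv(cal['K'])@np.array([uv[0],uv[1],1.0]); R=cal['R']; 
    return -R.T@cal['t'], R.T@d
def onz(cal,uv,z):
    o,d=ray(cal,uv); return o+d*(z-o[2])/d[2]
def proj(cal,X):
    c=cal['R']@np.asarray(X)+cal['t']; p=cal['K']@c; return p[:2]/p[2]
def tri(cals,uvs):
    A=[];b=[]
    for c,u in zip(cals,uvs):
        o,d=ray(c,u); d/=np.linalg.norm(d); P=np.eye(3)-np.outer(d,d); A.append(P); b.append(P@o)
    X=np.linalg.lstsq(np.vstack(A),np.hstack(b),rcond=None)[0]
    return X,[np.linalg.norm(a@X-bb) for a,bb in zip(A,b)]
def up(img,box,k,name):
    x0,y0,x1,y1=box; cv2.imwrite(name,cv2.resize(img[y0:y1,x0:x1,::-1],None,fx=k,fy=k,interpolation=cv2.INTER_CUBIC))
E
python3 - <<'E'
from h import *
t=cv2.imread('pics/top0.png')[:,:,::-1]; s=cv2.imread('pics/scene0.png')[:,:,::-1]
up(t,(320,260,500,395),4,'pics/t_lamp.png'); up(t,(110,170,270,380),2.8,'pics/t_rail.png')
up(s,(290,110,400,240),4.5,'pics/s_lamp.png'); up(s,(330,230,480,480),2.3,'pics/s_rail.png')
for th,z in [('lens',0.02),('lens_tab',.145),('lens_glass',.12),('filter',.02),('rail',0),('lamp',0),('window',.051),('knob_grip',.087),('mark',.05),('jar',0),('driver',.015)]:
    for cam in ['top','scene']:
        r=mark_of(cam,th)
        for q in r[:3]: print(th,cam,np.round(q['uv'],1),round(q['score'],2),np.round(onz(calibration(cam),q['uv'],z),4))
print(state()['time'])
E
```

```text
lens top [186.9 293.3] 0.72 [0.536  0.1873 0.02  ]
lens top [242.4 340. ] 0.7 [0.4564 0.0874 0.02  ]
lens scene [428.9 357. ] 0.84 [0.5292 0.1833 0.02  ]
lens scene [435.1 294.2] 0.84 [0.4572 0.0993 0.02  ]
lens scene [354.4 323.1] 0.71 [0.6028 0.0806 0.02  ]
lens_tab top [167.4 291.8] 0.74 [0.5348 0.1848 0.145 ]
lens_tab top [226.7 344.5] 0.7 [0.4588 0.0939 0.145 ]
lens_tab top [248.  253.2] 0.6 [0.5943 0.0669 0.145 ]
lens_tab scene [358.6 289. ] 0.91 [0.6066 0.0813 0.145 ]
lens_tab scene [447.8 329.5] 0.54 [0.5332 0.1874 0.145 ]
lens_tab scene [453.7 258.8] 0.52 [0.4607 0.1036 0.145 ]
lens_glass top [173.5 294.9] 0.48 [0.5309 0.1825 0.12  ]
lens_glass scene [358.6 295.4] 0.7 [0.6036 0.08   0.12  ]
filter top [162.6 221.3] 0.62 [0.6639 0.237  0.02  ]
filter scene [368.8 432.5] 0.58 [0.6687 0.2336 0.02  ]
rail top [178.9 263.2] 0.92 [0.5906 0.2095 0.    ]
rail scene [393.8 395.2] 0.7 [0.6037 0.2036 0.    ]
rail scene [346.2 187. ] 0.58 [ 0.4651 -0.1843  0.    ]
lamp scene [335.9 186.2] 0.61 [ 0.4823 -0.1956 -0.    ]
window top [376.9 319.6] 0.83 [ 0.4945 -0.1427  0.051 ]
window scene [345.7 189.2] 0.67 [ 0.492  -0.1448  0.051 ]
knob_grip top [456.7 346.9] 0.89 [ 0.4534 -0.2658  0.087 ]
knob_grip scene [394.9 398.7] 0.72 [0.628  0.2212 0.087 ]
knob_grip scene [330.8 126. ] 0.57 [ 0.4563 -0.2688  0.087 ]
mark top [347.2 165.6] 0.45 [ 0.7638 -0.0922  0.05  ]
mark scene [331.3 144.2] 0.54 [ 0.46   -0.2579  0.05  ]
jar top [347.5 166.1] 0.91 [ 0.7785 -0.0973  0.    ]
jar top [164.5 217.2] 0.45 [0.6752 0.2402 0.    ]
jar scene [213.9 286.3] 0.79 [ 0.7774 -0.0988  0.    ]
driver top [230.7 169.5] 0.56 [0.7635 0.1196 0.015 ]
driver scene [273.6 401.1] 0.66 [0.769  0.1293 0.015 ]
1.25
```

View pics/t_lamp.png

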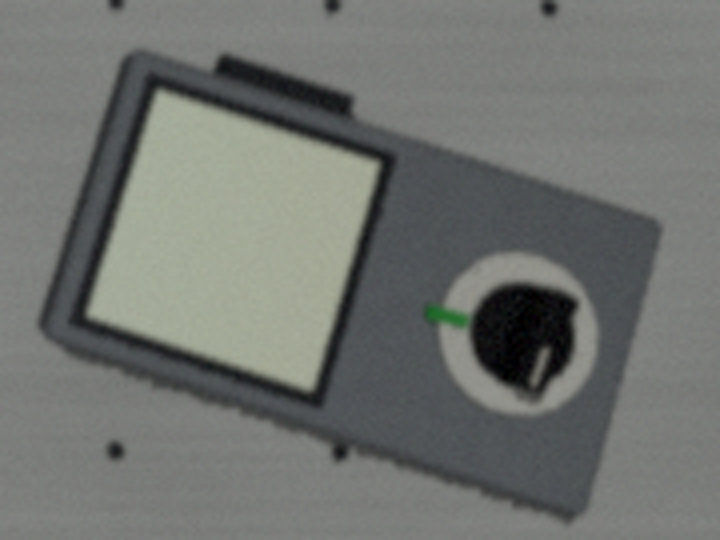

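View pics/t_rail.png

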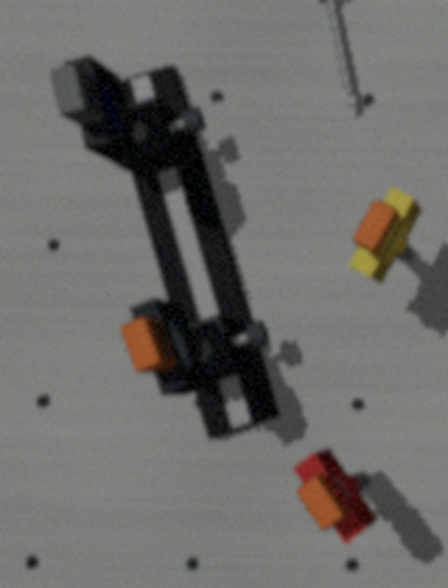

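View pics/s_lamp.png

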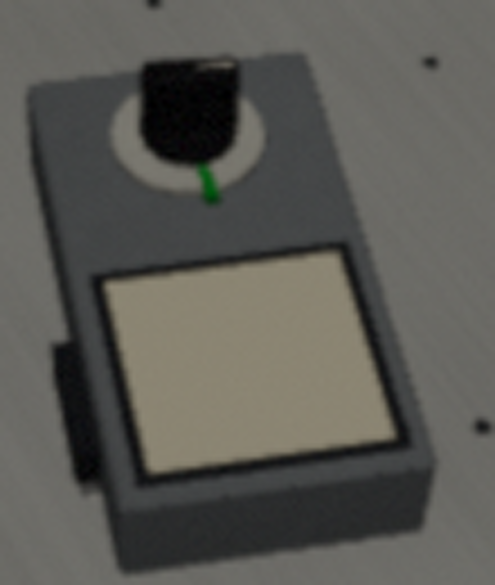

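View pics/s_rail.png

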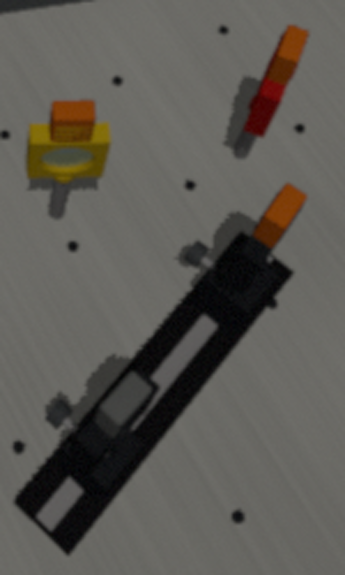

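Run:
```python
from h import *
c=calibration('top'); s=calibration('scene')
T=lambda x,y,z: onz(c,(320+x/4,260+y/4),z)
S=lambda x,y,z: onz(s,(290+x/4.5,110+y/4.5),z)
w=np.array([T(*p,.051) for p in [(155,87),(387,158),(318,393),(85,318)]]); print('win T',w.mean(0),[np.linalg.norm(w[i]-w[i-1]) for i in range(4)])
e=w[1]-w[0]; e2=w[2]-w[3]; print('dir -y lamp',np.arctan2(e[1],e[0]),np.arctan2(e2[1],e2[0]))
w2=np.array([S(*p,.051) for p in [(104,280),(345,250),(400,440),(148,474)]]); print('win S',w2.mean(0),[np.linalg.norm(w2[i]-w2[i-1]) for i in range(4)])
for a,b in [(w2[0],w2[3]),(w2[1],w2[2])]: print(np.arctan2(*(a-b)[[1,0]]))
g=[T(428,312,.05),T(467,322,.05)];print('mark T',g)
g2=[S(212,203,.05),S(203,166,.05)];print('mark S',g2)
p=[T(547,347,.094),T(530,390,.094)];print('ptr T',p)
p=[S(196,66,.094),S(238,66,.094)];print('ptr S',p)
print('disc T',T(519,333,.052),'S',S(188,130,.052))
# rail lens tab in top: s_rail scale
TR=lambda x,y,z: onz(c,(110+x/2.8,170+y/2.8),z)
SR=lambda x,y,z: onz(s,(330+x/2.3,230+y/2.3),z)
print('tab top T',[np.round(TR(*q,.176),4) for q in [(122,324),(150,316),(163,362),(136,372)]])
# rail corners z=.012
print('rail T',[np.round(TR(*q,.012),4) for q in [(177,66),(277,413),(212,438)]])
print('rail S',[np.round(SR(*q,.012),4) for q in [(15,500),(68,553)]])
```

```text
win T [ 0.49476229 -0.14648784  0.051     ] [np.float64(0.10169638940131473), np.float64(0.1034531486363276), np.float64(0.10292890092171787), np.float64(0.1024341569650876)]
dir -y lamp -1.8558395132669365 -1.867704200522156
win S [ 0.49284961 -0.1444219   0.051     ] [np.float64(0.1020591044372996), np.float64(0.10371135733284226), np.float64(0.10202756285086144), np.float64(0.1021045936300726)]
-1.8819552080081652
-1.897701125255456
mark T [array([ 0.46460962, -0.22770377,  0.05      ]), array([ 0.46060867, -0.24419848,  0.05      ])]
mark S [array([ 0.46407866, -0.22711105,  0.05      ]), array([ 0.45689893, -0.24803583,  0.05      ])]
ptr T [array([ 0.45419866, -0.26356746,  0.094     ]), array([ 0.43740814, -0.25620903,  0.094     ])]
ptr S [array([ 0.45365712, -0.26307259,  0.094     ]), array([ 0.43786451, -0.2548632 ,  0.094     ])]
disc T [ 0.45639489 -0.265584    0.052     ] S [ 0.45321433 -0.26845111  0.052     ]
tab top T [array([0.5424, 0.1957, 0.176 ]), array([0.5466, 0.1818, 0.176 ]), array([0.5235, 0.1739, 0.176 ]), array([0.5183, 0.1872, 0.176 ])]
rail T [array([0.7171, 0.2232, 0.012 ]), array([0.4942, 0.1486, 0.012 ]), array([0.4783, 0.1885, 0.012 ])]
rail S [array([0.7177, 0.2281, 0.012 ]), array([0.7041, 0.2689, 0.012 ])]
```

Request:
{"op": "carry_out", "data": {
  "targets": [8.5, -2.85, -2.3, 0, 0, 0, 0, 8.5, -2.85, -2.3, 0, 0, 0, 0, 8.5, -2.85, -2.3, 0, 0, 0, 0, 8.5, -2.85, -2.3, 0, 0, 0, 0, 8.5, -2.85, -2.3, 0, 0, 0, 0, 8.5, -2.85, -2.3, 0, 0, 0, 0, 8.5, -2.85, -2.3, 0, 0, 0, 0, 8.5, -2.85, -2.3, 0, 0, 0, 0, 8.5, -2.85, -2.3, 0, 0, 0, 0, 8.5, -2.85, -2.3, 0, 0, 0, 0, 8.5, -2.85, -2.3, 0, 0, 0, 0, 8.5, -2.85, -2.3, 0, 0, 0, 0, 8.5, -2.85, -2.3, 0, 0, 0, 0, 8.5, -1.1, -3.4, 0, 0, 0, 0, 8.5, -1.1, -3.4, 0, 0, 0, 0, 8.5, -1.1, -3.4, 0, 0, 0, 0, 8.5, -1.1, -3.4, 0, 0, 0, 0, 8.5, -1.1, -3.4, 0, 0, 0, 0, 8.5, -1.1, -3.4, 0, 0, 0, 0, 8.5, 0, 0, 0, 0, 0, 0],
  "newtons": 50
}}

```text
time: 2.92
tool_pos: [0.4544, -0.0203, 0.2508]
tcp_rot: [0.486, 3.101, -0.004]
contact_force: [-0.5, 0.7, 0.4]
grip_width: 0.994
```

Request:
{"op": "carry_out", "data": {
  "targets": [8.5, -1.05, -3.35, 0, 0, 0, 0.04, 8.5, -1.05, -3.35, 0, 0, 0, 0, 8.5, -1.05, -3.35, 0, 0, 0, 0, 8.5, -1.05, -3.35, 0, 0, 0, 0.045, 8.5, -1.05, -3.35, 0, 0, 0, 0, 8.5, -1.05, -3.35, 0, 0, 0, 0.045, 8.5, -1.05, -3.35, 0, 0, 0, 0.046, 8.5, 0, 0, 0, 0, 0, 0, 8.5, 0, 0, 0, 0, 0, 0]
}}

```text
time: 3.67
tool_pos: [0.4381, -0.2611, 0.2503]
tcp_rot: [0.752, 3.05, 0.0]
contact_force: [-0.5, 0.7, 0.7]
grip_width: 0.996
```

Run:
```python
from h import *
c=calibration('wrist')
f=grab_frame('wrist'); cv2.imwrite('pics/wrist1.png',f[:,:,::-1])
np.savez('w1.npz',**c)
print(state()['tool_pos'],state()['tcp_rot'])
for th,z in [('knob_grip',.087),('mark',.05),('window',.051)]:
  for q in mark_of('wrist',th)[:2]: print(th,q['uv'],q['score'],onz(c,q['uv'],z))
for X in [(.4555,-.2665,.05),(.4555,-.2665,.094)]: print(proj(c,X))
```

```text
[ 0.43780221 -0.25950129  0.25011195] [-7.49452843e-01 -3.05020360e+00 -1.59011879e-03]
knob_grip [327.4, 241.6] 0.55 [ 0.45434413 -0.26573804  0.087     ]
window [463.8, 209.7] 0.65 [ 0.49611609 -0.1465978   0.051     ]
[326.81761326 229.85233046]
[327.3161999  246.01852025]
```

View pics/wrist1.png

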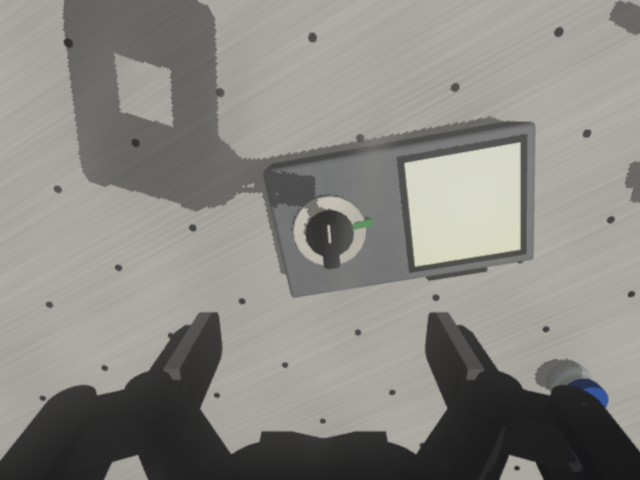

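The wrist view shows the lamp, with the knob centre near (329,232), the pointer line running up from the centre, and the green mark at (362,224). The bar stands nearly vertical in the picture, so the jaw direction fits. I'll zoom in for the angles.

Run:
```python
from h import *
w=cv2.imread('pics/wrist1.png')[:,:,::-1]
up(w,(280,185,390,285),7,'pics/w1k.png')
```

```text
(no output)
```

View pics/w1k.png

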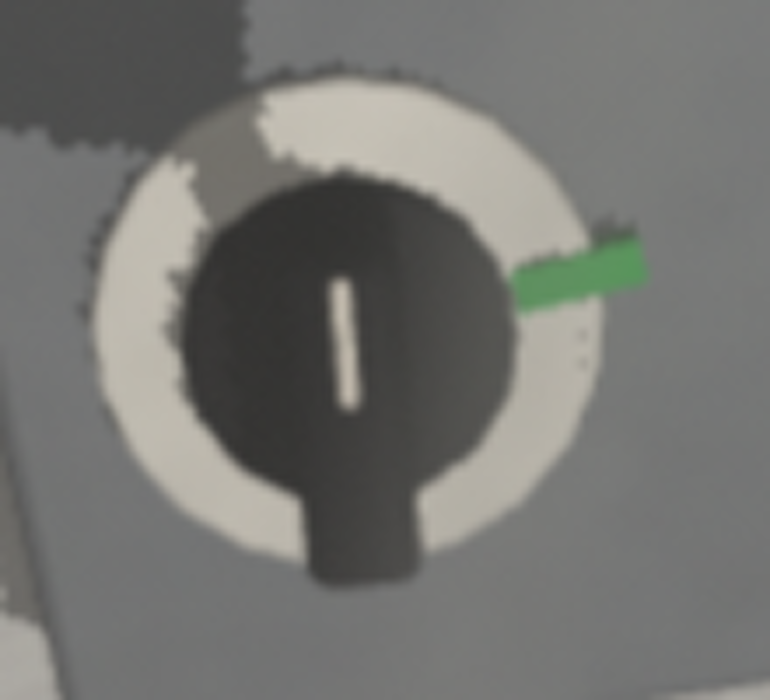

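Run:
```python
from h import *
c=dict(np.load('w1.npz'))
W=lambda x,y,z: onz(c,(280+(x-3)/7,185+(y-3)/7),z)
p,q=W(342,280,.094),W(349,408,.094); d=p-q; print('ptr',p,q,np.arctan2(d[1],d[0]))
m,n=W(647,262,.05),W(516,292,.05); d=m-n; print('mark',m,n,np.arctan2(d[1],d[0]))
e=W(365,582,.094); print('bar end',e)
dd=W(350,320,.0505); print('disc',dd)
s=W(345,300,.062)
for A in [(.4555,-.2665),(.4545,-.266),dd[:2]]:
  A=np.array(A); print(A,'mark ang',np.arctan2(*(m[:2]-A)[::-1]),'ptr',np.arctan2(*(p[:2]-A)[::-1]),np.linalg.norm(m[:2]-A),np.linalg.norm(p[:2]-A),np.linalg.norm(e[:2]-A))
st=state(); from scipy.spatial.transform import Rotation as Ro
print(st['tool_pos'],np.round(Ro.from_rotvec(st['tcp_rot']).as_matrix(),3))
```

```text
ptr [ 0.43964178 -0.25726811  0.094     ] [ 0.45385971 -0.26370506  0.094     ] 2.7164670138662146
mark [ 0.46814945 -0.22587675  0.05      ] [ 0.4638347  -0.24307115  0.05      ] 1.3249336378691285
bar end [ 0.47436301 -0.27213803  0.094     ]
disc [ 0.45692497 -0.26435083  0.0505    ]
[ 0.4555 -0.2665] mark ang 1.2689279782952294 ptr 2.6144004768722087 0.0425471172131158 0.018349681489765235 0.019687567646123155
[ 0.4545 -0.266 ] mark ang 1.2428892029353533 ptr 2.6102808773735373 0.042381397320374097 0.01723405024323213 0.020789765682136797
[ 0.45692497 -0.26435083] mark ang 1.2869333499158344 ptr 2.752663624046023 0.04007797023008668 0.018678155895132796 0.01909778723222651
[ 0.43793443 -0.25800746  0.25023569] [[-0.887  0.461 -0.001]
 [ 0.461  0.887  0.001]
 [ 0.001  0.001 -1.   ]]
```

Request:
{"op": "carry_out", "data": {
  "targets": [8.5, -1.0, 0.1, 2, 0, 0, -0.027, 8.5, -0.95, 0.1, 3, 0, 0, -0.027, 8.5, 0, 0, 3, 0, 0, 0, 8.5, 0, 0, 3, 0, 0, 0, 8.5, 0, 0, 0, 0, 0, 0, 8.5, 0, 0, 0, 0, 0, 0]
}}

```text
time: 4.37
tool_pos: [0.4557, -0.2648, 0.1394]
tcp_rot: [-0.662, -3.067, -0.004]
contact_force: [0.4, -0.1, 1.1]
grip_width: 0.993
```

Run:
```python
from h import *
c=calibration('wrist')
for i in range(3):
    f=grab_frame('wrist'); st=state(); print(st['tool_pos'],st['tcp_rot'])
cv2.imwrite('pics/wrist2.png',f[:,:,::-1])
np.savez('w2.npz',**c)
```

```text
[ 0.45673179 -0.26591435  0.14086679] [-6.62951439e-01 -3.07069856e+00 -2.53249993e-04]
[ 0.45727128 -0.26666003  0.14175589] [ 6.63008058e-01  3.06871767e+00 -1.77589125e-03]
[ 0.45743251 -0.26707805  0.14223867] [ 6.63247358e-01  3.06748370e+00 -2.92777700e-03]
```

View pics/wrist2.png

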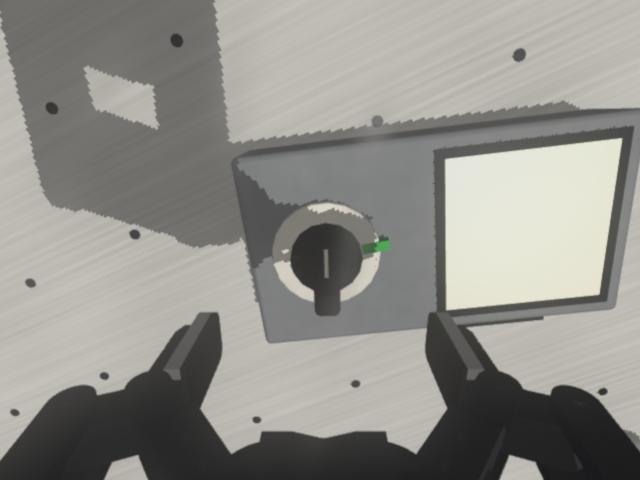

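Request:
{"op": "carry_out", "data": {
  "targets": [8.5, 0, 0, 1.75, 0, 0, 0, 8.5, 0, 0, 1.75, 0, 0, 0, 8.5, 0, 0, 1.75, 0, 0, 0, 8.5, 0, 0, 0, 0, 0, 0, 0.8, 0, 0, 0, 0, 0, 0, 0.8, 0, 0, 0, 0, 0, 0, 0.8, 0, 0, 0, 0, 0, 0, 0.8, 0, 0, 0, 0, 0, 0, 0.8, 0, 0, 0, 0, 0, 0, 0.8, 0, 0, 0, 0, 0, 0, 0.8, 0, 0, 0, 0, 0, 0, 0.8, 0, 0, 0, 0, 0, 0],
  "newtons": 40
}}

```text
time: 5.52
tool_pos: [0.4575, -0.2654, 0.0888]
tcp_rot: [0.667, 3.068, 0.003]
contact_force: [4.5, 6.4, 6.4]
grip_width: 0.157
```

Request:
{"op": "carry_out", "data": {
  "targets": [0.8, 0, 0, 0, 0, 0, 0.099, 0.8, 0, 0, 0, 0, 0, 0.099, 0.8, 0, 0, 0, 0, 0, 0.099, 0.8, 0, 0, 0, 0, 0, 0.099, 0.8, 0, 0, 0, 0, 0, 0.099, 0.8, 0, 0, 0, 0, 0, 0.099, 0.8, 0, 0, 0, 0, 0, 0.099, 0.8, 0, 0, 0, 0, 0, 0.099, 0.8, 0, 0, 0, 0, 0, 0.099, 0.8, 0, 0, 0, 0, 0, 0.099, 0.8, 0, 0, 0, 0, 0, 0.099, 0.8, 0, 0, 0, 0, 0, 0.099, 0.8, 0, 0, 0, 0, 0, 0.099, 0.8, 0, 0, 0, 0, 0, 0.099, 0.8, 0, 0, 0, 0, 0, 0, 0.8, 0, 0, 0, 0, 0, 0, 0.8, 0, 0, 0, 0, 0, 0]
}}

```text
time: 6.93
tool_pos: [0.4562, -0.2658, 0.0888]
tcp_rot: [-2.473, -1.936, -0.001]
contact_force: [0.8, 1.6, 8.1]
grip_width: 0.154
```

Run:
```python
from h import *
from scipy.spatial.transform import Rotation as Ro
c=calibration('wrist')
f=grab_frame('wrist'); st=state(); print(st['tool_pos'],st['tcp_rot'],st['grip_width'])
R=Ro.from_rotvec(st['tcp_rot']).as_matrix(); print('yaw_y',np.arctan2(R[1,1],R[0,1]))
cv2.imwrite('pics/wrist3.png',f[:,:,::-1])
np.savez('w3.npz',**c)
t=grab_frame('top'); up(t,(320,260,500,395),4,'pics/t3.png')
```

```text
[ 0.45617237 -0.26582407  0.08880558] [-2.47280019e+00 -1.93592471e+00 -9.83206399e-04] 0.15998837720869252
yaw_y -0.2423577654152998
```

View pics/wrist3.png

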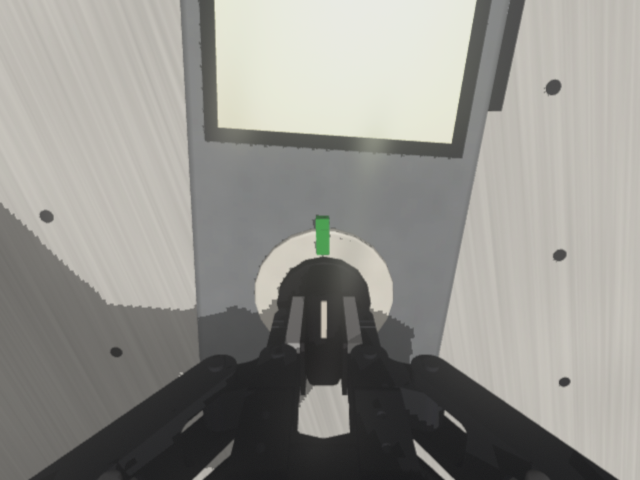

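The pointer at column 323 lines up with the green mark at column 322. Next I release the knob and rise.

Request:
{"op": "carry_out", "data": {
  "targets": [4, 0, 0, 0, 0, 0, 0, 8.5, 0, 0, 0, 0, 0, 0, 8.5, 0, 0, 0, 0, 0, 0, 8.5, 0, 0, 0, 0, 0, 0, 8.5, 0, 0, 0, 0, 0, 0, 8.5, 0, 0, 0, 0, 0, 0, 8.5, 0, 0, -2, 0, 0, 0, 8.5, 0, 0, -3.5, 0, 0, 0, 8.5, 0, 0, -3.5, 0, 0, 0, 8.5, 0, 0, -3.5, 0, 0, 0, 8.5, 0, 0, -3.5, 0, 0, 0, 8.5, 0, 0, 0, 0, 0, 0, 8.5, 0, 0, 0, 0, 0, 0]
}}

```text
time: 8.12
tool_pos: [0.4572, -0.2676, 0.2501]
tcp_rot: [2.469, 1.934, 0.001]
contact_force: [-0.5, -0.3, -0.9]
grip_width: 1.0
```

Run:
```python
from h import *
from scipy.spatial.transform import Rotation as Ro
c=calibration('wrist')
f=grab_frame('wrist'); st=state(); print(st['time'],st['tool_pos'],st['tcp_rot'],st['grip_width'])
up(f,(240,100,420,280),4,'pics/w4.png')
np.savez('w4.npz',**c)
t=grab_frame('top'); up(t,(320,260,500,395),4,'pics/t4.png')
```

```text
8.1667 [ 0.45619102 -0.26666119  0.24823218] [2.47247768e+00 1.93636438e+00 2.58516614e-04] 0.9935545146832387
```

View pics/w4.png

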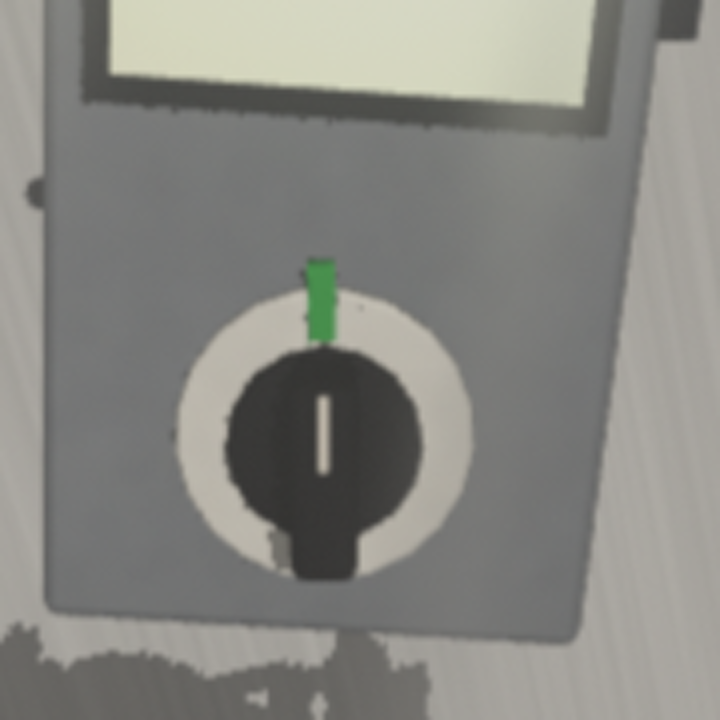

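The pointer is still on the mark after release: pointer column 323, mark column 321 in the zoom. Next I plan the move to above the lens.

```bash
cat >> h.py <<'E'
from scipy.spatial.transform import Rotation as Ro
def rows(p0,R0,p1,turn,n,dec=2):
    """n equal world steps p0->p1, tool-frame rotvec 'turn' spread over n rows"""
    R=np.array(R0); d=(np.array(p1)-p0)/n; w=np.array(turn)/n
    for i in range(n):
        print(np.round(np.r_[R.T@d*100],dec).tolist(),np.round(w,3).tolist()); R=R@Ro.from_rotvec(w).as_matrix()
E
python3 - <<'E'
from h import *
st=state(); R=Ro.from_rotvec(st['tcp_rot']).as_matrix(); print(st['tool_pos'])
rows(np.array([.4563,-.2663,.25]),R,[.533,.185,.27],[0,0,1.02],14)
E
```

```text
[ 0.4556015  -0.26618776  0.24705809]
[3.26, -0.24, -0.14] [0.0, 0.0, 0.073]
[3.23, -0.48, -0.14] [0.0, 0.0, 0.073]
[3.19, -0.71, -0.14] [0.0, 0.0, 0.073]
[3.13, -0.94, -0.14] [0.0, 0.0, 0.073]
[3.05, -1.17, -0.14] [0.0, 0.0, 0.073]
[2.96, -1.39, -0.14] [0.0, 0.0, 0.073]
[2.85, -1.6, -0.14] [0.0, 0.0, 0.073]
[2.73, -1.8, -0.14] [0.0, 0.0, 0.073]
[2.59, -2.0, -0.14] [0.0, 0.0, 0.073]
[2.44, -2.18, -0.14] [0.0, 0.0, 0.073]
[2.27, -2.35, -0.14] [0.0, 0.0, 0.073]
[2.1, -2.51, -0.14] [0.0, 0.0, 0.073]
[1.91, -2.66, -0.14] [0.0, 0.0, 0.073]
[1.71, -2.79, -0.14] [0.0, 0.0, 0.073]
```

Request:
{"op": "carry_out", "data": {
  "targets": [8.5, 3.26, -0.24, -0.14, 0, 0, 0.073, 8.5, 3.23, -0.48, -0.14, 0, 0, 0.073, 8.5, 3.19, -0.71, -0.14, 0, 0, 0.073, 8.5, 3.13, -0.94, -0.14, 0, 0, 0.073, 8.5, 3.05, -1.17, -0.14, 0, 0, 0.073, 8.5, 2.96, -1.39, -0.14, 0, 0, 0.073, 8.5, 2.85, -1.6, -0.14, 0, 0, 0.073, 8.5, 2.73, -1.8, -0.14, 0, 0, 0.073, 8.5, 2.59, -2.0, -0.14, 0, 0, 0.073, 8.5, 2.44, -2.18, -0.14, 0, 0, 0.073, 8.5, 2.27, -2.35, -0.14, 0, 0, 0.073, 8.5, 2.1, -2.51, -0.14, 0, 0, 0.073, 8.5, 1.91, -2.66, -0.14, 0, 0, 0.073, 8.5, 1.71, -2.79, -0.14, 0, 0, 0.073, 8.5, 0, 0, 0, 0, 0, 0, 8.5, 0, 0, 0, 0, 0, 0]
}}

```text
time: 9.55
tool_pos: [0.5321, 0.1858, 0.2651]
tcp_rot: [3.103, 0.486, -0.007]
contact_force: [0.7, -0.5, -0.1]
grip_width: 0.995
```

Run:
```python
from h import *
c=calibration('wrist')
f=grab_frame('wrist'); st=state(); print(st['time'],st['tool_pos'],st['tcp_rot'])
cv2.imwrite('pics/wrist5.png',f[:,:,::-1])
np.savez('w5.npz',**c)
for i in range(2):
  for q in mark_of('wrist','lens_tab')[:2]: print(q['uv'],q['score'],onz(c,q['uv'],.145))
R=Ro.from_rotvec(st['tcp_rot']).as_matrix(); print(st['tool_pos'],'yaw',np.arctan2(R[1,1],R[0,1]))
```

```text
9.6 [0.53205366 0.1846348  0.26525281] [ 3.10362765  0.48354882 -0.00729691]
[318.9, 235.9] 0.8 [0.5338027  0.18915996 0.145     ]
[495.8, 195.5] 0.76 [0.59846156 0.08347908 0.145     ]
[318.9, 235.9] 0.8 [0.5338027  0.18915996 0.145     ]
[495.8, 195.5] 0.76 [0.59846156 0.08347908 0.145     ]
[0.53205366 0.1846348  0.26525281] yaw -1.2616796526506762
```

View pics/wrist5.png

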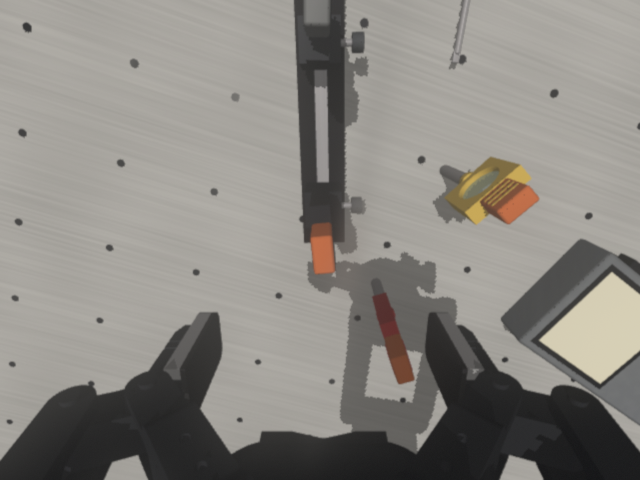

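The wrist view shows the rail running up the picture, with the orange tab at (322,248), long along the rail. The red (393,340) and yellow (490,190) look-alikes are off to the side. I'll zoom in.

Run:
```python
from h import *
w=cv2.imread('pics/wrist5.png')[:,:,::-1]
up(w,(285,190,365,290),6,'pics/w5k.png')
```

```text
(no output)
```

View pics/w5k.png

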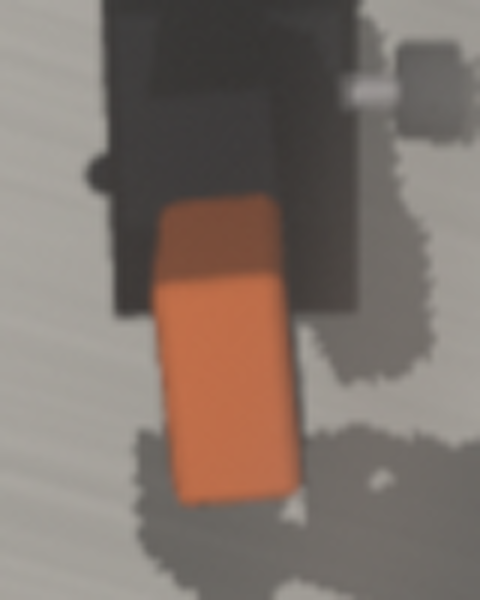

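Run:
```python
from h import *
c=dict(np.load('w5.npz'))
W=lambda x,y,z: onz(c,(285+(x-2.5)/6,190+(y-2.5)/6),z)
P=np.array([W(*q,.176) for q in [(153,282),(287,272),(300,490),(178,502)]]); print(P,P.mean(0))
for a,b in [(3,0),(2,1)]:
    d=P[b]-P[a]; print('long',np.linalg.norm(d),np.arctan2(d[1],d[0]))
for a,b in [(0,1),(3,2)]:
    d=P[b]-P[a]; print('short',np.linalg.norm(d),np.arctan2(d[1],d[0]))
b=np.array([W(*q,.145) for q in [(163,210),(275,195)]]); print(b)
```

```text
[[0.54186651 0.19705364 0.176     ]
 [0.54713686 0.18427742 0.176     ]
 [0.52432299 0.17523903 0.176     ]
 [0.51899213 0.18717739 0.176     ]] [0.53307962 0.18593687 0.176     ]
long 0.024915416134341492 0.4075827976009717
long 0.024539057277908487 0.37720848477120517
short 0.013820581829007157 -1.179550218639509
short 0.013074497702582823 -1.1508299201959742
[[0.54022972 0.19645547 0.145     ]
 [0.54597455 0.18460518 0.145     ]]
```

Request:
{"op": "carry_out", "data": {
  "targets": [8.5, 0.1, 0, 2.5, 0, 0, -0.035, 8.5, 0, 0, 2.5, 0, 0, -0.035, 8.5, 0, 0, 2.0, 0, 0, 0, 8.5, 0, 0, 1.0, 0, 0, 0, 8.5, 0, 0, 0, 0, 0, 0, 8.5, 0, 0, 0, 0, 0, 0]
}}

```text
time: 10.2
tool_pos: [0.5343, 0.1839, 0.1873]
tcp_rot: [3.086, 0.586, -0.002]
contact_force: [0.3, -0.1, 1.3]
grip_width: 0.995
```

Run:
```python
from h import *
c=calibration('wrist')
for i in range(4):
  f=grab_frame('wrist'); st=state(); print(st['time'],st['tool_pos'])
cv2.imwrite('pics/wrist6.png',f[:,:,::-1])
np.savez('w6.npz',**c)
R=Ro.from_rotvec(st['tcp_rot']).as_matrix(); print(np.round(R,3),'yaw',np.arctan2(R[1,1],R[0,1]))
```

```text
10.25 [0.53494871 0.18423104 0.18809545]
10.3 [0.53526943 0.18447656 0.18860739]
10.35 [0.5353237  0.18464861 0.18882371]
10.4 [0.5352107  0.18477642 0.18880712]
[[ 0.93   0.368  0.003]
 [ 0.368 -0.93   0.   ]
 [ 0.003  0.001 -1.   ]] yaw -1.1942149607251098
```

View pics/wrist6.png

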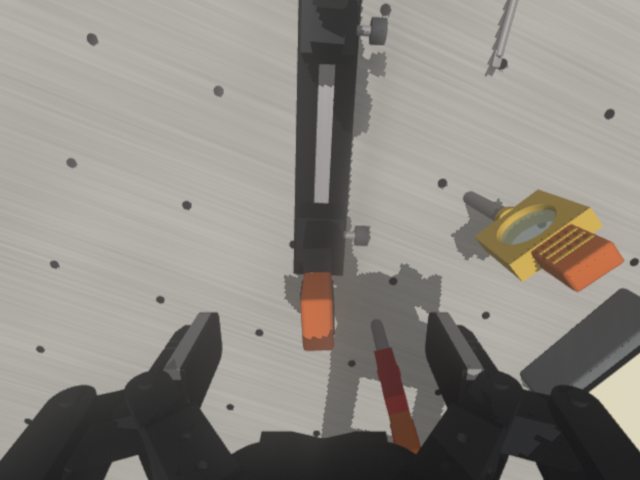

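Run:
```python
from h import *
w=cv2.imread('pics/wrist6.png')[:,:,::-1]
up(w,(280,255,360,365),6,'pics/w6k.png')
c=dict(np.load('w6.npz'))
st=state(); print(proj(c,st['tool_pos']), proj(c,[.533,.1855,.176]))
```

```text
[320.76878225 339.06454009] [317.50635605 325.06596557]
```

View pics/w6k.png

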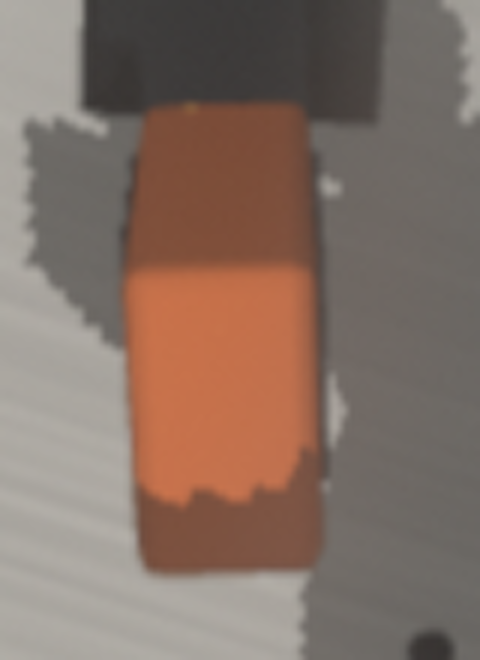

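Request:
{"op": "carry_out", "data": {
  "targets": [8.5, -0.15, -0.15, 1.1, 0, 0, -0.01, 8.5, 0, 0, 1.15, 0, 0, 0, 8.5, 0, 0, 0, 0, 0, 0, 0.8, 0, 0, 0, 0, 0, 0, 0.8, 0, 0, 0, 0, 0, 0, 0.8, 0, 0, 0, 0, 0, 0, 0.8, 0, 0, 0, 0, 0, 0, 0.8, 0, 0, 0, 0, 0, 0, 0.8, 0, 0, 0, 0, 0, 0, 0.8, 0, 0, 0, 0, 0, 0, 0.8, 0, 0, 0, 0, 0, 0],
  "newtons": 60
}}

```text
time: 11.32
tool_pos: [0.5326, 0.1857, 0.1654]
tcp_rot: [-3.083, -0.604, -0.001]
contact_force: [-0.5, 1.0, 4.5]
grip_width: 0.152
```

Run:
```python
from h import *
f=grab_frame('wrist'); st=state(); print(st)
cv2.imwrite('pics/wrist7.png',f[:,:,::-1])
R=Ro.from_rotvec(st['tcp_rot']).as_matrix(); print(np.round(R,3),'yaw',np.arctan2(R[1,1],R[0,1]))
```

```text
{'time': 11.3667, 'joint_positions': array([1.37481256e-01, 5.59526381e-01, 1.66758186e+00, 1.52136126e-04,
       9.13579021e-01, 1.32142052e+00]), 'joint_velocities': array([ 3.65416196e-04, -1.00150059e-03, -1.74423150e-03, -1.00179878e-03,
        1.93589650e-04, -3.17674403e-05]), 'effort': array([-1.99916465e-01, -3.90706408e+01, -1.27717325e+01, -8.93790764e-02,
       -1.83546036e-01, -1.77466936e-04]), 'tool_pos': array([0.53261738, 0.18578087, 0.16542349]), 'tcp_rot': array([-3.08296431e+00, -6.03734787e-01, -1.43051717e-03]), 'contact_force': array([-0.70365976,  0.66444429,  4.84140664]), 'ft_torque': array([ 0.03133623,  0.12088421, -0.02200621]), 'grip_width': 0.15097918055226084}
[[ 0.926  0.377  0.001]
 [ 0.377 -0.926  0.   ]
 [ 0.001  0.    -1.   ]] yaw -1.184032199365865
```

View pics/wrist7.png

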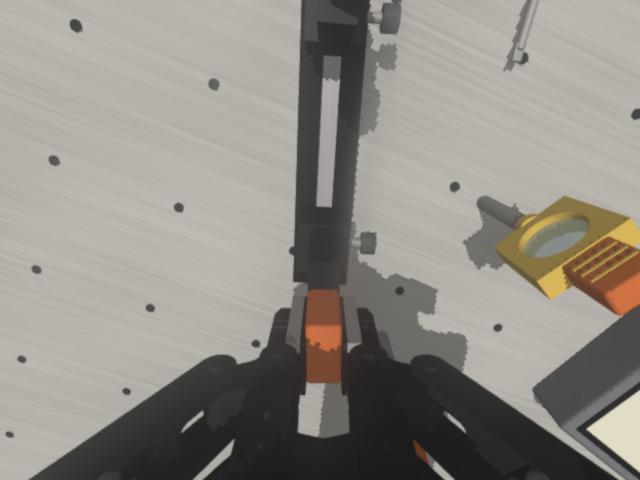

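Request:
{"op": "carry_out", "data": {
  "targets": [0.8, 0, 0, -0.5, 0, 0, 0, 0.8, 0, 0, -0.9, 0, 0, 0, 0.8, 0, 0, -0.9, 0, 0, 0, 0.8, 0, 0, -0.9, 0, 0, 0, 0.8, 0, 0, -0.9, 0, 0, 0, 0.8, 0, 0, -0.9, 0, 0, 0, 0.8, 0, 0, -1, 0, 0, 0, 0.8, 0, 0, -2, 0, 0, 0, 0.8, 0, 0, -2, 0, 0, 0, 0.8, 0, 0, -2, 0, 0, 0, 0.8, 0, 0, -2, 0, 0, 0, 0.8, 0, 0, -2, 0, 0, 0, 0.8, 0, 0, 0, 0, 0, 0, 0.8, 0, 0, 0, 0, 0, 0]
}}

```text
time: 12.53
tool_pos: [0.5327, 0.1857, 0.3263]
tcp_rot: [3.083, 0.604, 0.005]
contact_force: [-1.3, 0.2, -1.9]
grip_width: 0.156
```

Run:
```python
from h import *
f=grab_frame('wrist'); cv2.imwrite('pics/wrist8.png',f[:,:,::-1])
s=grab_frame('scene'); cv2.imwrite('pics/scene8.png',s[:,:,::-1])
st=state(); print(st)
R=Ro.from_rotvec(st['tcp_rot']).as_matrix()
z1=np.array([.522,-.161,.203])
rows(st['tool_pos'],R,[.522,-.161,.305],[0,0,-.68],14)
```

```text
{'time': 12.6333, 'joint_positions': array([ 1.37358040e-01,  3.65134586e-01,  1.49691264e+00, -7.56616613e-05,
        1.28185145e+00,  1.32141636e+00]), 'joint_velocities': array([-0.00036855,  0.01708091,  0.01046993, -0.00059442, -0.00209466,
        0.00074103]), 'effort': array([ 1.94228621e-02, -3.94527233e+01, -2.01223612e+01,  3.91604754e-04,
       -2.39620556e-02, -1.41457329e-05]), 'tool_pos': array([0.53136656, 0.18548508, 0.32396561]), 'tcp_rot': array([-3.08297666, -0.60372996,  0.00362293]), 'contact_force': array([ 0.0553029 , -0.65898791, -2.02007017]), 'ft_torque': array([0.01831433, 0.04558553, 0.00856808]), 'grip_width': 0.15472550816961697}
[-1.0, 2.27, 0.14] [0.0, 0.0, -0.049]
[-1.1, 2.22, 0.14] [0.0, 0.0, -0.049]
[-1.21, 2.16, 0.14] [0.0, 0.0, -0.049]
[-1.31, 2.1, 0.14] [0.0, 0.0, -0.049]
[-1.41, 2.03, 0.14] [0.0, 0.0, -0.049]
[-1.51, 1.96, 0.14] [0.0, 0.0, -0.049]
[-1.6, 1.89, 0.14] [0.0, 0.0, -0.049]
[-1.69, 1.81, 0.14] [0.0, 0.0, -0.049]
[-1.78, 1.72, 0.14] [0.0, 0.0, -0.049]
[-1.86, 1.63, 0.14] [0.0, 0.0, -0.049]
[-1.94, 1.54, 0.14] [0.0, 0.0, -0.049]
[-2.01, 1.44, 0.14] [0.0, 0.0, -0.049]
[-2.08, 1.34, 0.14] [0.0, 0.0, -0.049]
[-2.14, 1.24, 0.14] [0.0, 0.0, -0.049]
```

View pics/wrist8.png

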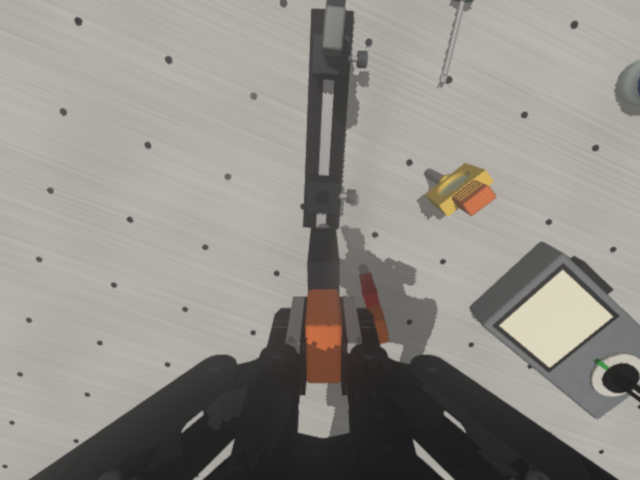

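View pics/scene8.png

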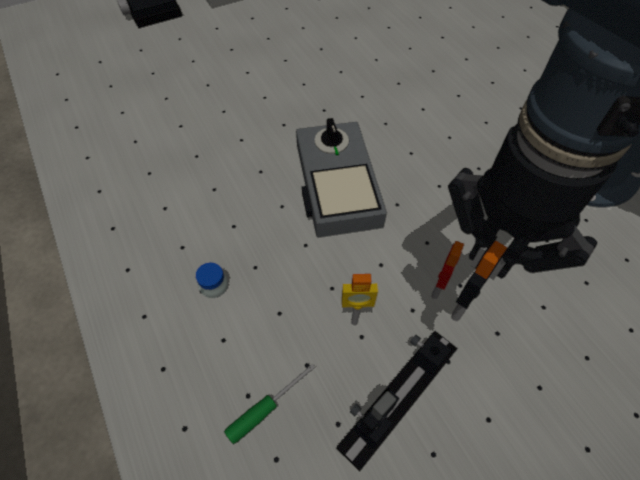

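The lens is out of the holder and held by its tab; nothing else has moved. Now I carry it over the window.

Request:
{"op": "carry_out", "data": {
  "targets": [0.8, -1.0, 2.27, 0.1, 0, 0, -0.049, 0.8, -1.1, 2.22, 0.1, 0, 0, -0.049, 0.8, -1.21, 2.16, 0.1, 0, 0, -0.049, 0.8, -1.31, 2.1, 0.1, 0, 0, -0.049, 0.8, -1.41, 2.03, 0.1, 0, 0, -0.049, 0.8, -1.51, 1.96, 0.1, 0, 0, -0.049, 0.8, -1.6, 1.89, 0.1, 0, 0, -0.049, 0.8, -1.69, 1.81, 0.1, 0, 0, -0.049, 0.8, -1.78, 1.72, 0.1, 0, 0, -0.049, 0.8, -1.86, 1.63, 0.1, 0, 0, -0.049, 0.8, -1.94, 1.54, 0.1, 0, 0, -0.049, 0.8, -2.01, 1.44, 0.1, 0, 0, -0.049, 0.8, -2.08, 1.34, 0.1, 0, 0, -0.049, 0.8, -2.14, 1.24, 0.1, 0, 0, -0.049, 0.8, 0, 0, 0, 0, 0, 0, 0.8, 0, 0, 0, 0, 0, 0]
}}

```text
time: 13.97
tool_pos: [0.5232, -0.1616, 0.3091]
tcp_rot: [-2.7, -1.6, 0.003]
contact_force: [0.3, 0.4, -0.5]
grip_width: 0.154
```

Run:
```python
from h import *
f=grab_frame('wrist')
st=state(); print(st['time'],st['tool_pos'],st['joint_positions'],st['grip_width'])
R=Ro.from_rotvec(st['tcp_rot']).as_matrix(); print(np.round(R,3))
rows(st['tool_pos'],R,[.522,-.161,.25],[.785,0,0],10)
```

```text
14.0167 [ 0.5231651  -0.16058465  0.3093439 ] [-5.02332722e-01  3.57177107e-01  1.55317500e+00  5.44303253e-04
  1.23507111e+00 -2.71345001e-03] 0.15427142090106155
[[ 0.479  0.878 -0.003]
 [ 0.878 -0.479  0.002]
 [ 0.001 -0.004 -1.   ]]
[-0.01, -0.01, 0.59] [0.078, 0.0, 0.0]
[-0.01, 0.04, 0.59] [0.078, 0.0, 0.0]
[-0.01, 0.09, 0.59] [0.078, 0.0, 0.0]
[-0.01, 0.13, 0.58] [0.078, 0.0, 0.0]
[-0.01, 0.18, 0.57] [0.078, 0.0, 0.0]
[-0.01, 0.22, 0.55] [0.078, 0.0, 0.0]
[-0.01, 0.26, 0.53] [0.078, 0.0, 0.0]
[-0.01, 0.3, 0.51] [0.078, 0.0, 0.0]
[-0.01, 0.34, 0.48] [0.078, 0.0, 0.0]
[-0.01, 0.38, 0.46] [0.078, 0.0, 0.0]
```

Request:
{"op": "carry_out", "data": {
  "targets": [0.8, 0, 0, 0.59, 0.078, 0, 0, 0.8, 0, 0.04, 0.59, 0.079, 0, 0, 0.8, 0, 0.09, 0.59, 0.078, 0, 0, 0.8, 0, 0.13, 0.58, 0.079, 0, 0, 0.8, 0, 0.18, 0.57, 0.078, 0, 0, 0.8, 0, 0.22, 0.55, 0.079, 0, 0, 0.8, 0, 0.26, 0.53, 0.078, 0, 0, 0.8, 0, 0.3, 0.51, 0.079, 0, 0, 0.8, 0, 0.34, 0.48, 0.078, 0, 0, 0.8, 0, 0.38, 0.46, 0.079, 0, 0, 0.8, 0, 0, 0, 0, 0, 0, 0.8, 0, 0, 0, 0, 0, 0]
}}

```text
time: 15.02
tool_pos: [0.5235, -0.1594, 0.2498]
tcp_rot: [-2.076, -1.236, 0.513]
contact_force: [0.2, 0.2, -0.9]
grip_width: 0.151
```

Run:
```python
from h import *
f=grab_frame('scene'); cv2.imwrite('pics/scene9.png',f[:,:,::-1])
st=state(); print(st['time'],st['tool_pos'],st['joint_positions'],st['grip_width'])
R=Ro.from_rotvec(st['tcp_rot']).as_matrix(); print(np.round(R,3))
g=st['tool_pos']+.0455*R[:,2]; print('glass',g, 'axis ang',np.degrees(np.arccos(abs(R[2,1]))))
print((R.T@(np.array([.494,-.1455,.171])-g))*100)
```

```text
15.0667 [ 0.52349744 -0.15951584  0.25118915] [-4.99169326e-01  7.69271331e-01  1.17443124e+00 -1.78981959e-03
  1.98270951e+00 -2.31968174e-03] 0.15468223328307165
[[ 0.477  0.622 -0.621]
 [ 0.879 -0.337  0.337]
 [-0.    -0.707 -0.708]]
glass [ 0.49523051 -0.14418901  0.21899724] axis ang 45.033048320288955
[-0.17377008  3.35964387  3.42815909]
```

View pics/scene9.png

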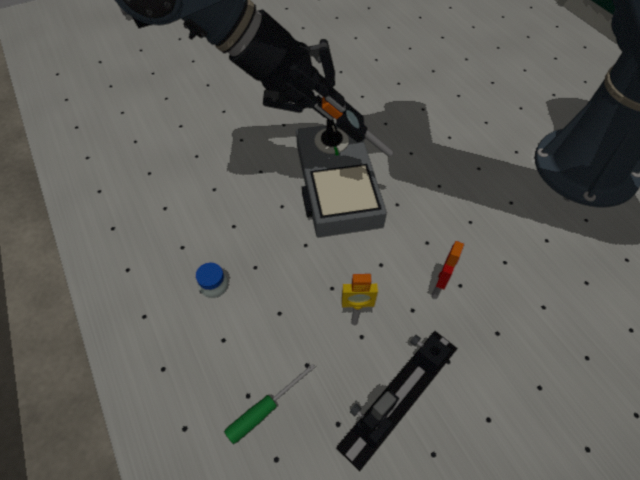

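Request:
{"op": "carry_out", "data": {
  "targets": [0.8, 0, 0.8, 0.8, 0, 0, 0, 0.8, 0, 0.8, 0.8, 0, 0, 0, 0.8, -0.1, 0.8, 0.8, 0, 0, 0, 0.8, 0, 0.5, 0.5, 0, 0, 0, 0.8, 0, 0.3, 0.3, 0, 0, 0, 0.8, 0, 0, 0, 0, 0, 0, 0.8, 0, 0, 0, 0, 0, 0, 0.8, 0, 0, 0, 0, 0, 0]
}}

```text
time: 15.73
tool_pos: [0.5232, -0.1615, 0.2066]
tcp_rot: [-2.079, -1.236, 0.511]
contact_force: [1.1, 0.1, -2.0]
grip_width: 0.15
```

Run:
```python
from h import *
f=grab_frame('scene'); up(f,(250,40,450,240),3,'pics/scene10.png')
t=grab_frame('top'); up(t,(320,230,520,400),4,'pics/top10.png')
w=grab_frame('wrist'); cv2.imwrite('pics/wrist10.png',w[:,:,::-1])
st=state(); print(st['time'],st['tool_pos'],st['joint_positions'],st['joint_velocities'],st['grip_width'],st['contact_force'])
R=Ro.from_rotvec(st['tcp_rot']).as_matrix()
g=st['tool_pos']+.0455*R[:,2]; print('glass',g, 'axis ang',np.degrees(np.arccos(abs(R[2,1]))))
for c in ['scene','top']:
  print(c,'pred',proj(calibration(c),g))
  for q in mark_of(c,'lens_glass')[:2]: print(q)
  for q in find_in(c,'lens_glass')[:2]: print(q)
```

```text
15.8833 [ 0.52327416 -0.16149541  0.20681532] [-0.5020235   0.81794522  1.2016638  -0.00293187  1.90588463 -0.00378618] [ 0.00136831 -0.00026274  0.00173297  0.00058598 -0.00138801  0.00023494] 0.1532272556519644 [ 0.05948092 -0.6645512  -1.13173418]
glass [ 0.49505235 -0.14614725  0.17459399] axis ang 45.085485009077
scene pred [347.73130344 140.51060295]
{'uv': [351.7, 137.6], 'score': 0.63}
{'uv': [359.8, 296.1], 'score': 0.47}
{'uv': [256.0, 414.7], 'score': 0.69}
top pred [392.72907164 321.76578281]
```

View pics/scene10.png

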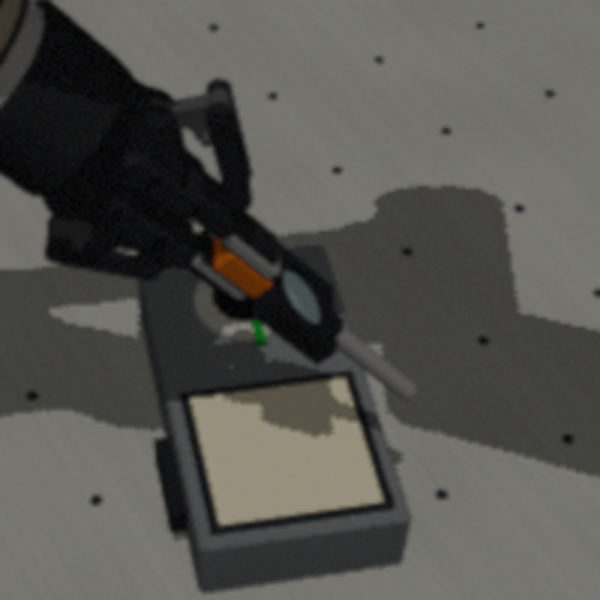

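View pics/top10.png

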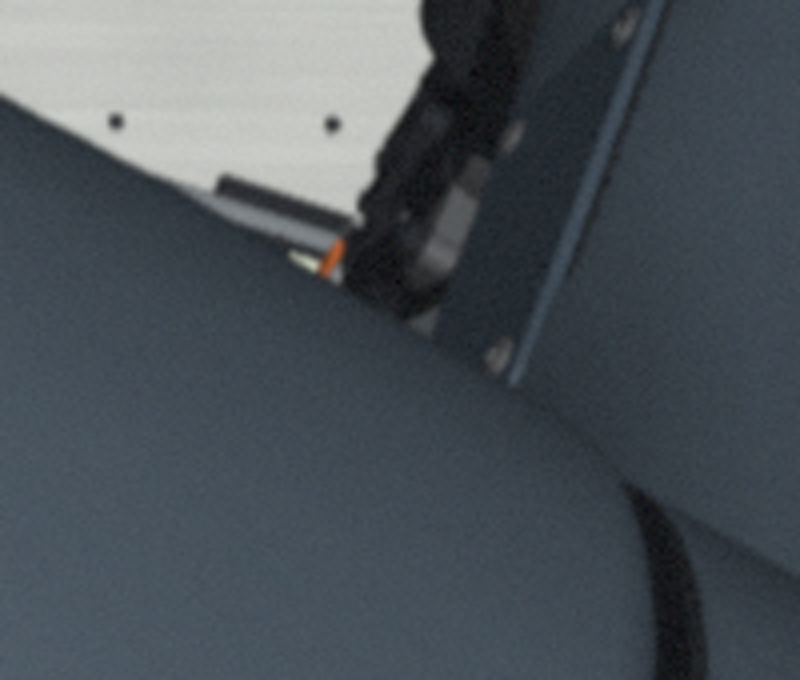

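View pics/wrist10.png

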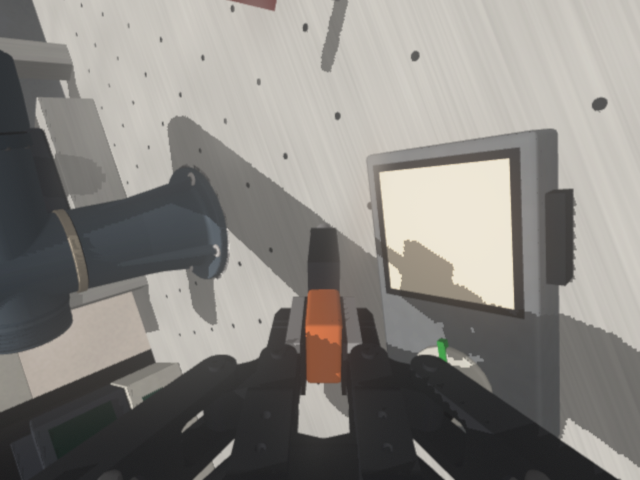

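The glass appears in the scene view at about (351,139), against a predicted (348,140.5). The axis is at 45°, and the knob and bystanders look unchanged. I'm handing in.

Run:
```python
from plant import *
print(finish_job())
```

```text
the job is handed in; nothing more can be done
None
```

I turned the dimmer to the green mark, drew the lens out by its orange tab and handed the job in at about 16 s, with the gripper still holding the lens over the window. No verdict is reported on hand-in.

- **Dimmer:** I turned it about 1.39 rad clockwise. A close-up after release showed the pointer within about 0.02 rad of the mark. In the last pictures the hand hides the pointer itself, but nothing came near the knob after that.
- **Lens position:** From the arm's pose, the glass centre was about 1 mm sideways of the window's centre and 124 mm above it. In the scene camera it showed 3 to 5 pixels from where I predicted, roughly 5 to 8 mm, which is well inside the 35 mm limit. The top camera could not see the lens because the arm was in the way.
- **Lens hold:** The optical axis stood 45° from vertical. The grip opening held steady at about 13 mm, joint speeds were about zero, and the force on the wrist was about the lens's own weight. The lens touched nothing else in the scene and wrist pictures.
- **Other things:** The jar, screwdriver, filter and look-alikes stood where they were in the picture taken just before I lowered the lens into place.

The images disagreed with the description on one point. The rail runs roughly along world x, and the lens's optical axis lies across it, so I gripped according to the images.

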